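# Open the keeper over the seal ring

### The arm

A 6-joint arm with a two-finger parallel gripper is mounted at the origin on the work surface. World frame = base frame: x ahead of the robot, y to its left, z up, the work surface at z = 0. Lengths are in m, angles in rad, forces in N, time in s.
With the tool pointing down it reaches from about 0.325 to 0.85 m from the base axis. Payload 15.5 kg.
Tool frame: the origin (TCP) lies on the centre line of the jaws, within the pads' length; the fingertips stand 17 mm ahead of it and the grasp point (between the pads) lies 2 mm behind it (tip_reach is the distance from the TCP to the fingertips, in m); z points along the fingers, y is the line along which they close (so a half turn about z gives the same grasp; the last joint's range is limited). The gripper opens to 91 mm and grips with 3 to 60 N. Pads are 32 mm wide; open, the fingers measure 118 mm over their backs; the gripper's body (76 mm by 178 mm) begins 60 mm behind the grasp point.
Start: joints at [1.121, 0.494, 1.345, -0, 1.302, -0.096], TCP at [0.217, 0.586, 0.231] pointing down, gripper open.
Joint ranges: [-2.91, 2.91], [-0.82, 2.16], [0.22, 2.67], [-1.22, 4.37], [0.12, 2.79], [-3.08, 3.08]. Speed limits (rad/s): [1.89, 1.89, 2.57, 3.01, 3.01, 3.01].

### API

Orientations are given as a unit quaternion [x, y, z, w].
In Python, from station import get_obs, grab_frame, get_calibration, close_job, spot_in, trace, tip_reach gives the robot as it stands.
- The arm moves only by the shell command python3 -m jog 'ROWS'. ROWS is a JSON object of lists of equal length, an entry for each row: "linear": the shift along the world's x, y, z in mm, a list of three; "turn": the turn about the world's z in rad; "hand": the opening in per cent of the stroke, from 0 (shut) to 100 (fully open). A call has 1 to 8 rows; each row is the pose to reach, as a shift and turn from the pose commanded when the call began; what a row does not reach only later rows make up. A row lasts 1/12 s, in which the tool goes at most 41.7 mm and 7.16 degrees, less where a joint would pass 70% of its speed; a pose out of reach is approached as far as the arm can. A call with a gripper value outside its range is refused whole. The fingers move at their own pace and stop on an object; the grip force is fixed at half the most. Time passes only in rows, so rows that repeat a pose let the fingers close. It gives the time, the measured TCP pose, the force, the opening and the grip force at its end, in the units of the state.
- get_obs(): the state, without advancing time (a new reading comes with each control period).
- grab_frame(name): name is "scene" or "top"; returns the picture (384x512x3 uint8, red, green, blue); there is no depth.
- get_calibration(name): a dict with "fovy" (degrees; the focal length in pixels is half the picture's height over the tangent of half this angle, whatever the lens; pixels are square), "cx", "cy" (the principal point, pixels), "D" ([k1, k2, p1, p2, k3] as OpenCV has them; the pictures are not rectified), "R" (3x3) and "t" (3): a world point X has camera coordinates R X + t. Camera axes: x right, y down, z forward; pixel columns grow to the right and rows downward; lengths in m; the calibration is good to about 2 mm. A picture is of the moment at which its call begins. get_calibration takes no time and is no camera call.
- close_job(): hands the job in; it is judged then, once.
Trained networks look in the newest picture that a camera, given by its name, has taken for a name from the list of things; names that differ only in an ending like _2 or _b are one class to them, and where a whole thing is asked for, a point or a joint stands for the part that bears it (a point fixed in the world has none). Each returns a list of dicts, best first, with "score" (0 to 1); they miss things now and then, are a little off and sometimes report something else, mostly with a low value. They report only what shows in the picture. A call takes as long as a camera call.
- spot_in(camera, thing): "bbox" ([left, top, right, bottom] in pixels, round what is visible of it).
- trace(camera, thing): "mask" (384x512 bool, what is visible of it) and "bbox" ([left, top, right, bottom] in pixels, round what is visible of it).
The state is a dict: "time": time; "joint_positions": joint angles; "qvel": joint speeds; "effort": joint torques, N m; "tool_pos": TCP position; "ee_rot": TCP orientation; "ft_force": force on the tool from outside, world axes, zero at the start; "moment": the same for the moment, N m; "gripper_width": finger opening in m; "gripper_force": force on a finger pad.
Only numpy, scipy, OpenCV 4.12 (cv2) and the standard library are available. Lean on these libraries where they do the work, as an engineer would, in place of code of your own. Each camera call takes 0.05 s, during which the arm holds its last target. There are 200 camera calls.

### The job

On the parts counter stand two identical stands, each with a counterweighted keeper arm lying shut over a spare part. Raise the keeper arm of the stand that holds the round ring past its balance point and let go, so that it stays fully open by itself; leave the other stand's keeper, over the rectangular block, shut.

Things in the scene. Friction and masses are not known exactly. Their poses are not given: they have to be found in the camera images.
- ring_stand: Fixed grey stand holding the steel ring (84 mm wide, top 52 mm high; the other stand holds a 60 x 85 x 40 mm block). Base 244 (x) x 120 (y) x 12 mm, origin under its centre, z up; x runs from the grip end to the counterweight end, within 26 degrees of world x. Hinge axis along its y through (50, 0, 85) mm; cheeks rise to 102 mm; rest posts in the arm's line are 30 mm wide or less.
- keeper (a joint): Ring stand's keeper arm, rad: 0 shut (level, from hinge to -x over the ring), rises to a stop at 1.4, fully open. Steel bar 20 x 8 mm; counterweight disc 56 mm across, 32 thick, 55 mm above the hinge (top at 168 mm when shut). About 0.8 kg; balances at about 0.8 rad: let go below, it falls shut; above, it swings open and stays. Free hinge, light damping; about 2 N at the grip lifts it.
- keeper_grip (a point): Grip point on the axis of a round steel bar, 16 mm thick, parallel to the hinge axis and 150 mm from it, that sticks out to the stand's +y from the arm's free end to 80 mm off the arm's centre line; this point is 48 mm off it. Shut: at (-100, 48, 85) mm of the stand, free space all round. Its x axis points to the hinge, y along the bar; turns with the arm. The bar can turn between the pads.
- other_keeper (a joint): Keeper arm of the other, identical stand, the one over the rectangular block; rad, 0 = shut. It must stay shut.

How it is judged:
At the end, for the whole second after the job is handed in: The keeper arm over the ring stands open by itself at rest (joint keeper above 1.2 rad of 1.4, speed under 0.1 rad/s), and the keeper arm over the block is shut (joint other_keeper below 0.15 rad) (value of joint keeper above 1.2 rad and velocity of joint keeper between -0.1 and 0.1 rad/s and value of joint other_keeper below 0.15 rad); the robot touches nothing.
It fails at once if the keeper arm over the block is lifted (joint other_keeper above 0.2 rad) (value of joint other_keeper above 0.2 rad).
It also fails if it takes over 38 s, if anything falls off the work surface, if the arm or the gripper's body presses on something with over 40 N, if the wrist force passes 120 N, or if a joint passes its speed limit or range.

## Working session

There is one attempt and no reset: what is moved stays moved. The work goes in short steps, Python scripts to look and compute and a shell command to move; the robot and the scene stay as the last step left them, time stands still between calls to the robot, and variables do not carry over. Pictures are saved under pics/ and viewed, at most 10 in all, crops included, and the job is handed in when it is done.

```bash
mkdir -p pics
python3 - <<'E'
from station import *
import cv2,numpy as np
o=get_obs();print(o['time'],o['tool_pos'],o['ee_rot'],o['gripper_width'])
for c in ("scene","top"):
    f=grab_frame(c);cv2.imwrite(f"pics/{c}0.png",f[:,:,::-1])
    k=get_calibration(c);R=np.array(k['R']);print(c,k['fovy'],k['cx'],k['cy'],k['D'],-R.T@k['t'],R[2])
    for n in ("ring_stand","keeper","keeper_grip","other_keeper"):
        print(n,[(np.round(d['bbox']),round(d['score'],2)) for d in spot_in(c,n)])
E
```

```text
0.0 [0.21696402 0.58573171 0.23031524] [ 1.76458255e-01  9.84307914e-01 -6.21003614e-04 -1.68712879e-04] 0.09147683180680403
scene 52.33189953777092 254.45397556332472 189.72761823944296 [-0.12721112  0.          0.          0.          0.        ] [ 1.36602335 -0.07363053  0.65175333] [-0.82513052  0.06253154 -0.56147077]
ring_stand [(array([326., 169., 381., 252.]), 0.9), (array([348., 167., 380., 209.]), 0.68)]
keeper [(array([346., 167., 382., 207.]), 0.55)]
keeper_grip [(array([347., 175., 380., 207.]), 0.94)]
other_keeper [(array([165., 172., 212., 208.]), 0.67)]
top 53.28719960634473 257.25071693528525 200.7213190039699 [-0.04795521  0.          0.          0.          0.        ] [ 0.39050332 -0.00847174  0.86438973] [ 0.1933539   0.03366686 -0.98055128]
ring_stand [(array([ 97., 150., 201., 260.]), 0.6)]
keeper [(array([102., 154., 161., 247.]), 0.61)]
keeper_grip [(array([100., 152., 163., 248.]), 0.89)]
other_keeper [(array([327., 153., 389., 253.]), 0.96)]
```

```bash
sleep 1; ls pics
```

```text
scene0.png
top0.png
```

View pics/top0.png

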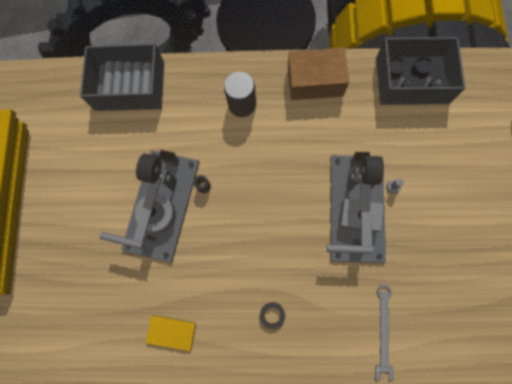

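View pics/scene0.png

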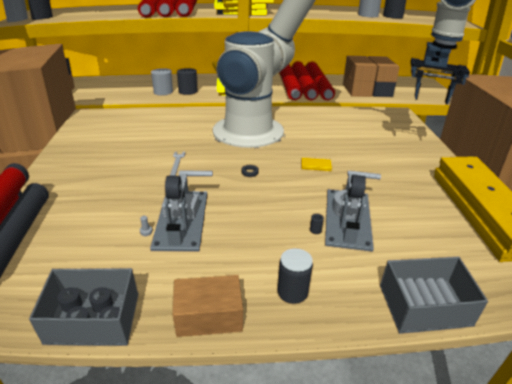

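The top view shows the ring under the left-hand keeper, at about (158,215). Its grip bar runs from (102,236) to (140,244). The stand at (358,210) holds the block. In the scene view the ring stand is on the right, at (350,215). The networks agree. Next I'll zoom in on it.

```bash
cat > h.py <<'E'
from station import *
import cv2,numpy as np
def cam(c):
    k=get_calibration(c);f=192/np.tan(np.radians(k['fovy'])/2)
    return np.array([[f,0,k['cx']],[0,f,k['cy']],[0,0,1]]),np.array(k['D'],float),np.array(k['R']),np.array(k['t'],float)
def proj(c,P):
    K,D,R,t=cam(c);return cv2.projectPoints(np.array(P,float),cv2.Rodrigues(R)[0],t,K,D)[0][:,0]
def back(c,uv,z):
    K,D,R,t=cam(c);n=cv2.undistortPoints(np.array([uv],float),K,D)[0,0]
    d=R.T@[n[0],n[1],1];o=-R.T@t;return o+d*(z-o[2])/d[2]
E
python3 - <<'E'
from h import *
for uv in [(198,160),(167,261),(124,250)]: print(back("top",uv,.012))
for uv in [(102,236),(140,244)]: print(back("top",uv,.085))
f=cv2.imread("pics/top0.png")[140:270,90:210]
cv2.imwrite("pics/crop.png",cv2.resize(f,None,fx=4.5,fy=4.5,interpolation=cv2.INTER_CUBIC))
E
```

```text
[0.65741155 0.15878839 0.012     ]
[0.424211   0.22301249 0.012     ]
[0.44911913 0.3225249  0.012     ]
[0.47337479 0.34300371 0.085     ]
[0.45628833 0.26105959 0.085     ]
```

View pics/crop.png

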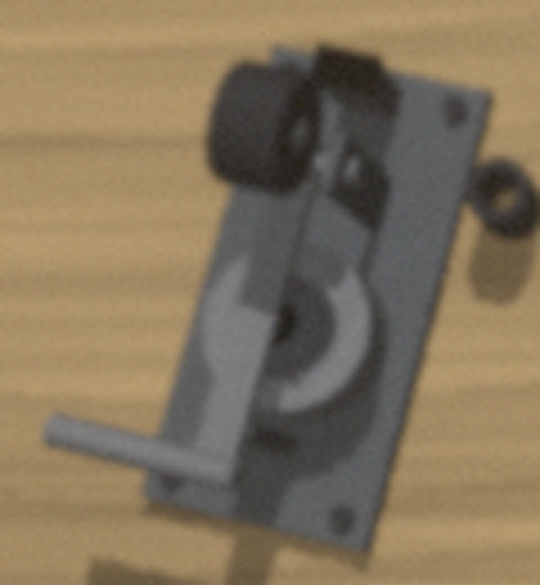

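The zoomed view confirms the ring. The base corners are about (199,160), (172,263), (122,251) and (151,151). The bar's tip is at (100,235.6) and its root at (142,245). I'll fit the stand pose from these.

```bash
cat >> h.py <<'E'
def W(p,L):
    c,s=np.cos(p[2]),np.sin(p[2]);L=np.array(L,float)
    return L@np.array([[c,-s,0],[s,c,0],[0,0,1]]).T+[p[0],p[1],0]
E
python3 - <<'E'
from h import *
from scipy.optimize import least_squares
L=[(.122,-.06,.012),(-.122,-.06,.012),(-.122,.06,.012),(.122,.06,.012),(-.1,.08,.085)]
uv=np.array([(199.3,160.4),(172.2,262.7),(122.2,250.7),(151.1,150.7),(100.5,235.6)])
r=least_squares(lambda p:(proj("top",W(p,L))-uv).ravel(),[.55,.25,-.2])
p=r.x;print(p,np.degrees(p[2]));print(r.fun.reshape(-1,2).round(1))
print("tip, grip, root, hinge",W(p,[(-.1,.08,.085),(-.1,.048,.085),(-.1,0,.085),(.05,0,.085)]))
# check in scene view
print(proj("scene",W(p,L)).round(0))
a=np.array([0,.4,.7,.8,.9,1.0,1.1,1.2,1.3,1.4])
G=np.array([(.05-.15*np.cos(t),.048,.085+.15*np.sin(t)) for t in a]);g=W(p,G);print(g.round(3))
print("shift mm",((g-get_obs()['tool_pos'])*1000).round())
q=get_obs()['ee_rot'];from scipy.spatial.transform import Rotation as Ro;print(Ro.from_quat(q).as_matrix().round(3))
E
```

```text
[ 0.55207498  0.24213457 -0.23435444] -13.427520271007875
[[ 0.1 -0.2]
 [-0.4  0.4]
 [-1.   0.1]
 [-0.2 -0.9]
 [ 1.4  0.4]]
tip, grip, root, hinge [[0.47338574 0.34316924 0.085     ]
 [0.46595486 0.31204397 0.085     ]
 [0.45480854 0.26535608 0.085     ]
 [0.6007082  0.23052381 0.085     ]]
[[324. 241.]
 [326. 187.]
 [367. 192.]
 [373. 247.]
 [379. 175.]]
[[0.466 0.312 0.085]
 [0.477 0.309 0.143]
 [0.5   0.304 0.182]
 [0.51  0.301 0.193]
 [0.521 0.299 0.202]
 [0.533 0.296 0.211]
 [0.546 0.293 0.219]
 [0.559 0.29  0.225]
 [0.573 0.287 0.23 ]
 [0.587 0.283 0.233]]
shift mm [[ 249. -274. -146.]
 [ 260. -277.  -87.]
 [ 283. -282.  -49.]
 [ 293. -285.  -38.]
 [ 304. -287.  -28.]
 [ 316. -290.  -20.]
 [ 329. -293.  -12.]
 [ 342. -296.   -6.]
 [ 356. -300.   -1.]
 [ 370. -303.    2.]]
[[-0.938  0.347 -0.   ]
 [ 0.347  0.938 -0.   ]
 [-0.    -0.    -1.   ]]
```

The fit residuals are about 1 px and the scene view agrees (tip at 379,175). I'll move to above the grip with the pads closing along the stand's x, which needs a turn of about -1.45 rad.

```bash
python3 -m jog '{"linear":[[249,-274,-60],[249,-274,-60],[249,-274,-60],[249,-274,-60],[249,-274,-60],[249,-274,-60],[249,-274,-60],[249,-274,-60]],"turn":[-1.45,-1.45,-1.45,-1.45,-1.45,-1.45,-1.45,-1.45],"hand":[100,100,100,100,100,100,100,100]}'
```

```text
time: 1.17
tool_pos: [0.4395, 0.3409, 0.1775]
ee_rot: [0.629, 0.777, 0.0, 0.0]
ft_force: [0.1, 2.2, 0.6]
gripper_width: 0.0915
gripper_force: 0.0
```

```bash
python3 -m jog '{"linear":[[26,-29,-7],[26,-29,-7],[26,-29,-7],[26,-29,-7],[26,-29,-7],[26,-29,-7]],"turn":[-0.45,-0.45,-0.45,-0.45,-0.45,-0.45],"hand":[100,100,100,100,100,100]}'
python3 - <<'E'
from h import *
from scipy.spatial.transform import Rotation as Ro
f=grab_frame("top");cv2.imwrite("pics/top1.png",cv2.resize(f[110:290,60:240,::-1],None,fx=3,fy=3))
f=grab_frame("scene");cv2.imwrite("pics/scene1.png",cv2.resize(f[80:260,260:440,::-1],None,fx=3,fy=3))
o=get_obs();y=Ro.from_quat(o['ee_rot']).as_matrix()[:,1];print(o['tool_pos'],np.degrees(np.arctan2(y[1],y[0])))
E
```

```text
time: 1.67
tool_pos: [0.4644, 0.3136, 0.1706]
ee_rot: [0.784, 0.621, 0.0, 0.0]
ft_force: [-0.4, 0.8, -0.7]
gripper_width: 0.091
gripper_force: 0.0
[0.46432768 0.31371868 0.1706656 ] -13.225442305805943
```

```bash
python3 -c "
import cv2,numpy as np
cv2.imwrite('pics/both1.png',cv2.resize(np.hstack([cv2.imread('pics/top1.png'),cv2.imread('pics/scene1.png')]),(800,400)))"
```

```text
(no output)
```

View pics/both1.png

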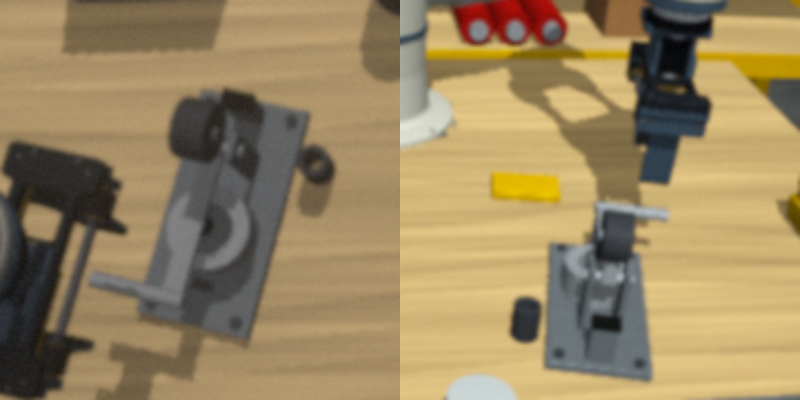

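The gripper is over the bar, with its fingers straddling the bar line at crop position (105,285). The offset from the bar matches the height parallax. Descending.

```bash
python3 -m jog '{"linear":[[1,-1,-30],[1,-1,-60],[1,-1,-88],[1,-1,-88],[1,-1,-88],[1,-1,-88]],"turn":[0,0,0,0,0,0],"hand":[100,100,100,100,100,100]}'
python3 - <<'E'
from h import *
f=grab_frame("top")[110:290,60:240,::-1];g=grab_frame("scene")[110:260,290:440,::-1]
cv2.imwrite('pics/both2.png',np.hstack([cv2.resize(f,(400,400)),cv2.resize(g,(400,400))]))
E
```

```text
time: 2.27
tool_pos: [0.466, 0.313, 0.0839]
ee_rot: [0.784, 0.62, 0.001, 0.0]
ft_force: [0.9, 0.1, 0.4]
gripper_width: 0.0909
gripper_force: 0.0
```

View pics/both2.png

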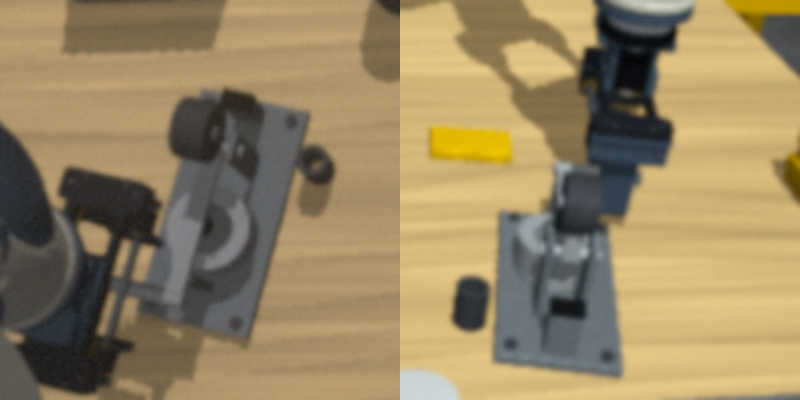

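The bar runs midway between the open fingers, at (130,290) in the left half. Closing.

```bash
python3 -m jog '{"linear":[[0,0,0],[0,0,0],[0,0,0],[0,0,0],[0,0,0],[0,0,0],[0,0,0],[0,0,0]],"turn":[0,0,0,0,0,0,0,0],"hand":[5,5,5,5,5,5,5,5]}'
```

```text
time: 3.03
tool_pos: [0.4654, 0.3126, 0.0826]
ee_rot: [0.785, 0.62, -0.0, -0.0]
ft_force: [-0.5, -0.7, 0.4]
gripper_width: 0.0403
gripper_force: 0.0
```

```bash
python3 -m jog '{"linear":[[0,0,0],[0,0,0],[0,0,0],[0,0,0],[0,0,0],[0,0,0],[0,0,0]],"turn":[0,0,0,0,0,0,0],"hand":[5,5,5,5,5,5,5]}'
```

```text
time: 3.62
tool_pos: [0.4684, 0.312, 0.0832]
ee_rot: [0.785, 0.62, 0.002, 0.002]
ft_force: [17.4, -12.1, -1.3]
gripper_width: 0.0148
gripper_force: 30.0
```

The grip is firm at about 15–16 mm. The side load says the bar lies about 3 mm further along +x, so I'll fold that into the arc.

```bash
python3 -m jog '{"linear":[[3,-1,12],[5,-1,24],[7,-2,36],[10,-3,47],[14,-4,58],[19,-5,69],[25,-6,80],[32,-8,90]],"turn":[0,0,0,0,0,0,0,0],"hand":[5,5,5,5,5,5,5,5]}'
```

```text
time: 4.28
tool_pos: [0.4949, 0.3055, 0.173]
ee_rot: [0.785, 0.62, -0.002, -0.002]
ft_force: [-18.5, 13.6, 11.6]
gripper_width: 0.0154
gripper_force: 30.0
```

```bash
python3 -m jog '{"linear":[[5,-1,9],[13,-3,18],[22,-5,26],[31,-7,33],[41,-9,39],[51,-12,45],[62,-14,50],[73,-17,54]],"turn":[0,0,0,0,0,0,0,0],"hand":[5,5,5,5,5,5,5,5]}'
```

```text
time: 4.95
tool_pos: [0.5701, 0.2874, 0.2274]
ee_rot: [0.785, 0.62, -0.0, -0.0]
ft_force: [-1.1, 0.5, 3.1]
gripper_width: 0.0157
gripper_force: 30.0
```

The keeper is at about 1.28 rad with little force. I'll release and let the fingers open.

```bash
python3 -m jog '{"linear":[[0,0,0],[0,0,0],[0,0,0],[0,0,0],[0,0,0],[0,0,0],[0,0,0],[0,0,0]],"turn":[0,0,0,0,0,0,0,0],"hand":[5,5,100,100,100,100,100,100]}'; python3 -m jog '{"linear":[[0,0,0],[0,0,0],[0,0,0],[0,0,0],[0,0,0],[0,0,0],[0,0,0],[0,0,0]],"turn":[0,0,0,0,0,0,0,0],"hand":[100,100,100,100,100,100,100,100]}'
```

```text
time: 5.62
tool_pos: [0.5704, 0.2876, 0.2265]
ee_rot: [0.785, 0.62, -0.0, 0.0]
ft_force: [0.9, -0.6, 1.2]
gripper_width: 0.0526
gripper_force: 0.6
time: 6.28
tool_pos: [0.5704, 0.2876, 0.2266]
ee_rot: [0.785, 0.62, -0.0, -0.0]
ft_force: [-0.1, -0.5, -0.3]
gripper_width: 0.0909
gripper_force: 0.0
```

Now straight up, and then away from the stand towards -x.

```bash
python3 -m jog '{"linear":[[0,0,15],[0,0,40],[0,0,70],[0,0,100],[-30,10,110],[-70,20,110],[-110,30,110],[-150,40,110]],"turn":[0,0,0,0,0,0,0,0],"hand":[100,100,100,100,100,100,100,100]}'; python3 -m jog '{"linear":[[-20,20,0],[-40,40,0],[-60,60,0],[-60,60,0],[-60,60,0],[-60,60,0],[-60,60,0],[-60,60,0]],"turn":[0,0,0,0,0,0,0,0],"hand":[100,100,100,100,100,100,100,100]}'
python3 - <<'E'
from h import *
f=grab_frame("top")[:,:,::-1];g=grab_frame("scene")[:,:,::-1]
cv2.imwrite('pics/both3.png',np.hstack([cv2.resize(f[110:290,60:240],(400,400)),cv2.resize(g[110:260,290:440],(400,400))]))
p=[.552,.242,-.234]
for t in (1.2,1.4): print(proj("scene",W(p,[(.05-.15*np.cos(t),y,.085+.15*np.sin(t)) for y in(0,.08)])))
print("tip at 0/1.4 in crop",[(proj("scene",W(p,[(.05-.15*np.cos(t),.08,.085+.15*np.sin(t))]))-[290,110])*400/150+[400,0] for t in(1.2,1.4)])
E
```

```text
time: 6.95
tool_pos: [0.4188, 0.3276, 0.3367]
ee_rot: [0.785, 0.619, 0.0, -0.0]
ft_force: [-0.2, -0.6, -0.2]
gripper_width: 0.0915
gripper_force: 0.0
time: 7.62
tool_pos: [0.3611, 0.387, 0.3365]
ee_rot: [0.785, 0.619, -0.0, 0.0]
ft_force: [0.4, 0.5, -0.8]
gripper_width: 0.0912
gripper_force: 0.0
[[360.5295026  143.36812168]
 [393.68609701 146.89346056]]
[[361.77728769 145.87951377]
 [395.95149132 149.53042017]]
tip at 0/1.4 in crop [array([[676.4962587,  98.3825615]]), array([[682.53731019, 105.41445378]])]
```

View pics/both3.png

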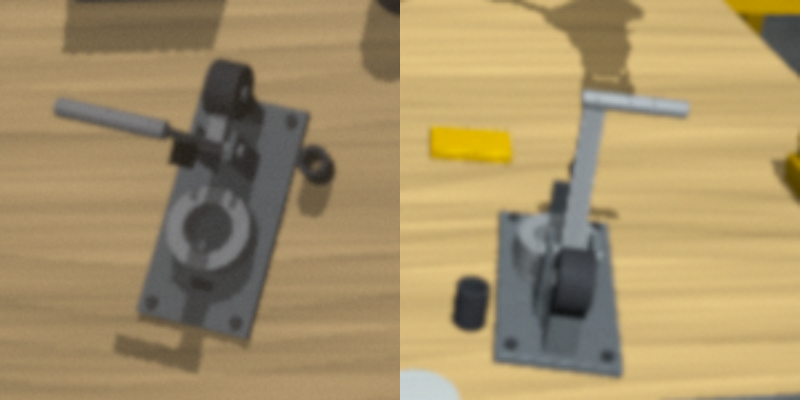

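The keeper over the ring stands open by itself. Its bar tip is at about (688,107), which fits 1.4 rad. The robot is clear of everything, so I'll hand in.

```bash
python3 -c "
from station import *
print(close_job())"
```

```text
the job is handed in; nothing more can be done
None
```

The ring stand's keeper stands open by itself, at about 1.4 rad in the last pictures. I never went near the block's keeper, the robot is clear, and the job was handed in at about 8 s; no verdict was shown.

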